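Set out the cocoa sample jars on their lot trays

ROBOT

A 7-joint arm with a two-finger parallel gripper is mounted at the origin on the work surface. World frame = base frame: x ahead of the robot, y to its left, z up, the work surface at z = 0. Lengths are in m, angles in rad, forces in N, time in s.
With the tool pointing down it reaches from about 0.425 to 0.875 m from the base axis. Payload 8.4 kg.
Tool frame: the origin (TCP) lies midway between the tips of the shut fingers; the grasp point (between the pads) lies 19 mm behind it; z points along the fingers, y is the line along which they close (so a half turn about z gives the same grasp; the last joint's range is limited). The gripper opens to 85 mm and grips with 20 to 120 N. Pads are 22 mm wide; open, the fingers measure 114 mm over their backs; the gripper's body (76 mm by 85 mm) begins 54 mm behind the grasp point. The pads swing forward as they close: fully open they stand 13 mm farther back than shut.
Start: joints at [-0.099, 0.333, 0.04, 1.465, -0.013, 1.343, -0.059], TCP at [0.65, -0, 0.231] pointing down, gripper open.
Joint ranges: [-2.58, 2.58], [-0.38, 2.09], [-1.3, 1.39], [0.25, 2.4], [-1.5, 4.64], [0.08, 2.09], [-2.65, 2.65]. Speed limits (rad/s): [2.22, 2.22, 2.79, 2.79, 3.14, 3.14, 3.14].

INTERFACE

Orientations are given as a unit quaternion [w, x, y, z].
In Python, from station import robot gives the robot as it stands. The module is installed in compiled form; this text tells all that it offers.
- The arm moves only by the tool apply_moves, never from a script. Its argument "motion" is a list of rows, each a list of 3 entries, a list of its own where there are three numbers: the turn, a rotation vector about the tool's x, y, z in units of 0.08 rad (1.0 is 0.08 rad), then the shift along the tool's x, y, z in units of 30 mm (1.0 is 30 mm), then the finger opening in mm, from 0 to 85.4. A call has 1 to 12 rows; each row shifts and turns the commanded pose from where the row before left it, along the tool's axes as they then stand; what a row does not reach is not made up. A row lasts 1/12 s, in which the tool goes at most 41.7 mm and 7.16 degrees, less where a joint would pass 70% of its speed; a pose out of reach is approached as far as the arm can. A call with a number of a shift or a turn outside -1 to 1 is refused whole. A call with a gripper value outside its range is refused whole. The fingers move at their own pace and stop on an object; the grip force is fixed at half the most. Time passes only in rows, so rows that do not move let the fingers close. It gives the time, the measured TCP pose, the force, the opening and the grip force at its end, in the units of the state.
- robot.get_state(): the state, without advancing time (a new reading comes with each control period).
- robot.read_camera(name): name is "scene" or "side" or "wrist"; returns the picture (420x560x3 uint8, red, green, blue); there is no depth.
- robot.camera_model(name): a dict with "camera_matrix" (3x3 intrinsics, pixels), "rvec" (rotation vector, rad) and "tvec" (3), from world to camera coordinates, as OpenCV has them. Camera axes: x right, y down, z forward; pixel columns grow to the right and rows downward; lengths in m; the calibration is good to about 2 mm. The wrist camera is an equidistant fisheye: a pixel r from the principal point sees the ray r / f radians off the axis. A picture is of the moment at which its call begins: read the wrist's pose just before it. camera_model takes no time and is no camera call; for the wrist camera it gives the pose at the moment of the call.
- robot.job_done(): hands the job in; it is judged then, once.
The state is a dict: "time_s": time; "joint_pos": joint angles; "qvel": joint speeds; "tau": joint torques, N m; "tcp_pos": TCP position; "tcp_rot": TCP orientation; "contact_force": force on the tool from outside, world axes, zero at the start; "torque": the same for the moment, N m; "opening": finger opening in m; "grasp_force": force on a finger pad.
Only numpy, scipy, OpenCV 4.12 (cv2) and the standard library are available. Lean on these libraries where they do the work, as an engineer would, in place of code of your own. Each camera call takes 0.05 s, during which the arm holds its last target. There are 200 camera calls.

TASK

Set out the bean samples for testing: stand each of the four large jars in the blue tray whose round spot has the colour of the jar's cap, upright and wholly on the spot. Keep the jars upright on the way, and leave the two small jars standing where they are.

Things in the scene. Friction and masses are not known exactly. Their poses are not given: they have to be found in the camera images.
- jar_yellow: large sample jar, loose, upright: a plain cylinder 52 mm in diameter and 72 mm tall, clear with brown beans inside and a yellow cap of the same diameter (the top 16 mm); about 0.16 kg; origin at the centre of its underside, z up
- jar_red: large sample jar, loose, upright: a plain cylinder 52 mm in diameter and 72 mm tall, clear with brown beans inside and a red cap of the same diameter (the top 16 mm); about 0.16 kg; origin at the centre of its underside, z up
- jar_pink: large sample jar, loose, upright: a plain cylinder 52 mm in diameter and 72 mm tall, clear with brown beans inside and a pink cap of the same diameter (the top 16 mm); about 0.16 kg; origin at the centre of its underside, z up
- jar_green: large sample jar, loose, upright: a plain cylinder 52 mm in diameter and 72 mm tall, clear with brown beans inside and a green cap of the same diameter (the top 16 mm); about 0.16 kg; origin at the centre of its underside, z up
- tray_yellow: blue fluted sample tray, fixed to the table: about 148 x 128 mm over its flared rim (long side along its x), rim 21 mm high; its flat floor, 110 x 90 mm, lies 4 mm above the table and bears a flat round yellow spot 80 mm in diameter at its middle; origin under the centre of the spot, at table height, z up
- tray_red: blue fluted sample tray, fixed to the table: about 148 x 128 mm over its flared rim (long side along its x), rim 21 mm high; its flat floor, 110 x 90 mm, lies 4 mm above the table and bears a flat round red spot 80 mm in diameter at its middle; origin under the centre of the spot, at table height, z up
- tray_pink: blue fluted sample tray, fixed to the table: about 148 x 128 mm over its flared rim (long side along its x), rim 21 mm high; its flat floor, 110 x 90 mm, lies 4 mm above the table and bears a flat round pink spot 80 mm in diameter at its middle; origin under the centre of the spot, at table height, z up
- tray_green: blue fluted sample tray, fixed to the table: about 148 x 128 mm over its flared rim (long side along its x), rim 21 mm high; its flat floor, 110 x 90 mm, lies 4 mm above the table and bears a flat round green spot 80 mm in diameter at its middle; origin under the centre of the spot, at table height, z up
- small_yellow: small jar, loose, to be left standing where it is: cylinder 36 mm in diameter and 46 mm tall, clear with brown beans and a yellow cap; origin at the centre of its underside, z up
- small_red: small jar, loose, to be left standing where it is: cylinder 36 mm in diameter and 46 mm tall, clear with brown beans and a red cap; origin at the centre of its underside, z up

How it is judged:
At the end, for the whole second after the job is handed in: Each large jar stands upright (within 0.1 rad) and at rest on the floor of the tray with the spot of its cap's colour, its centre within 15 mm of the spot's centre; both small jars stand upright within 25 mm of where they started (horizontal distance between jar_yellow and tray_yellow below 0.015 m and z of jar_yellow in the frame of tray_yellow below 0.009 m and angle between each of jar_yellow, jar_red, jar_pink, jar_green, small_yellow, small_red's own z axis and vertical below 0.1 rad and linear speed of each of jar_yellow, jar_red, jar_pink, jar_green, small_yellow, small_red below 0.02 m/s and horizontal distance between jar_red and tray_red below 0.015 m and z of jar_red in the frame of tray_red below 0.009 m and horizontal distance between jar_pink and tray_pink below 0.015 m and z of jar_pink in the frame of tray_pink below 0.009 m and horizontal distance between jar_green and tray_green below 0.015 m and z of jar_green in the frame of tray_green below 0.009 m and distance of each of small_yellow, small_red from where it was at the start of the episode below 0.025 m); the robot touches nothing.
It fails at once if a large jar is tipped far over (more than 0.7 rad) (angle between any of jar_yellow, jar_red, jar_pink, jar_green's own z axis and vertical above 0.7 rad).
It fails at once if a small jar is moved more than 25 mm (distance of any of small_yellow, small_red from where it was at the start of the episode above 0.025 m).
It also fails if it takes over 101 s, if anything falls off the work surface, if the arm or the gripper's body presses on something with over 40 N, if the wrist force passes 120 N, or if a joint passes its speed limit or range.

## Working session

There is one attempt and no reset: what is moved stays moved. The work goes in short steps, Python scripts to look and compute and a tool call to move; the robot and the scene stay as the last step left them, time stands still between calls to the robot, and variables do not carry over. Pictures are saved under pics/ and viewed, at most 14 in all, crops included, and the job is handed in when it is done.

Besides the shell and the picture viewer there is one more tool, called after "Emit:" as name(argument=value, ...), one argument or row to a line, values as JSON. apply_moves: Moves the arm, as the interface text tells. Its arguments: {"type":"object","properties":{"motion":{"type":"array"}},"required":["motion"]}

```bash
mkdir -p pics
python3 - <<'E'
from station import robot
import cv2,numpy as np
s=robot.get_state(); print(s)
for n in ["scene","side","wrist"]:
    print(n,robot.camera_model(n))
    cv2.imwrite(f"pics/{n}0.png",robot.read_camera(n)[:,:,::-1])
E
```

```text
{'time_s': 0.0, 'joint_pos': array([-0.09920204,  0.33391773,  0.0398627 ,  1.46626815, -0.01345796,
        1.34328636, -0.05849011]), 'qvel': array([ 5.85699169e-04, -2.10012368e-04, -8.09638802e-04, -3.36523947e-04,
       -1.06502921e-03,  4.92128719e-06,  1.16004731e-04]), 'tau': array([ 4.63630895e-04, -6.58554840e+01,  1.36586554e+00, -4.05554795e+01,
        1.68904377e-02,  1.27170872e-02, -1.99809978e-05]), 'tcp_pos': array([6.49548387e-01, 2.66195906e-07, 2.30418201e-01]), 'tcp_rot': array([-5.52802975e-04,  7.07109339e-01,  7.07103763e-01, -5.88127599e-04]), 'contact_force': array([-0.09865722,  1.00044289, -0.13480641]), 'torque': array([ 0.044099  , -0.00685094,  0.04204986]), 'grasp_force': 0.0, 'opening': 0.0855932909361825}
scene {'camera_matrix': array([[440.09022752,   0.        , 282.91789305],
       [  0.        , 440.09022752, 210.71005524],
       [  0.        ,   0.        ,   1.        ]]), 'rvec': array([ 2.14971026,  1.57099786, -0.42015254]), 'tvec': array([-0.16846708, -0.38515409,  1.39940729])}
side {'camera_matrix': array([[511.71466513,   0.        , 279.36341359],
       [  0.        , 511.71466513, 205.09133456],
       [  0.        ,   0.        ,   1.        ]]), 'rvec': array([ 0.55425631, -2.62500824,  1.27973109]), 'tvec': array([0.45534987, 0.1573536 , 1.14525072])}
wrist {'camera_matrix': array([[325.1922621 ,   0.        , 279.28780547],
       [  0.        , 325.1922621 , 213.06584989],
       [  0.        ,   0.        ,   1.        ]]), 'rvec': array([-2.82716915e+00, -8.24623562e-04,  1.81492752e-03]), 'tvec': array([-0.64972572, -0.03993764,  0.37949458])}
```

View pics/scene0.png

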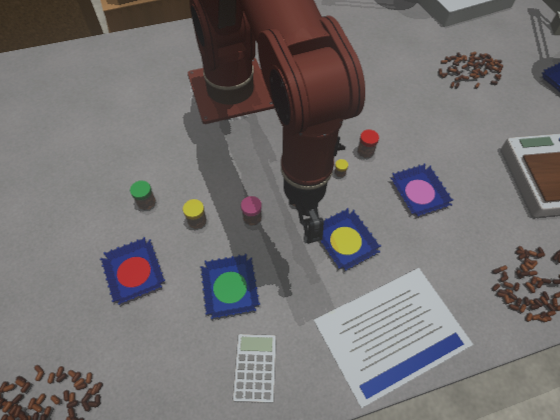

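View pics/side0.png

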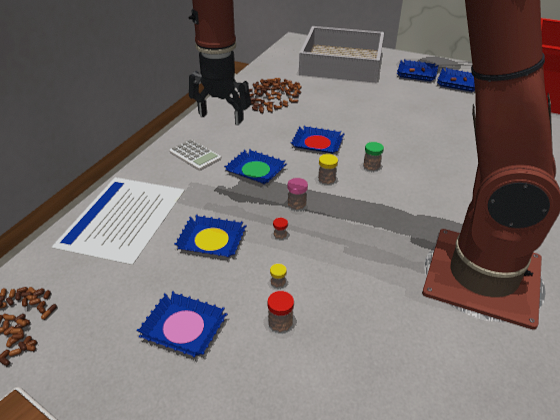

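View pics/wrist0.png

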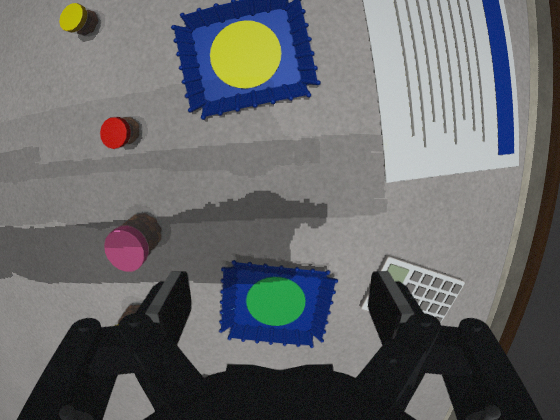

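The scene view shows the caps: green (141,189), yellow (194,210), pink (251,206) and red (369,138). Its spots are red (133,272), green (229,287), yellow (346,240) and pink (420,191). The side view shows everything, including small red (280,225) and small yellow (278,272). I'll fit the positions from the colour blobs.

```bash
cat > h.py <<'E'
import cv2,numpy as np
from scipy.optimize import least_squares
def blob(im,seed,hs=10):
    hsv=cv2.cvtColor(im,cv2.COLOR_BGR2HSV).astype(int); h=hsv[seed[1],seed[0],0]
    dh=abs(hsv[...,0]-h); dh=np.minimum(dh,180-dh)
    m=((dh<hs)&(hsv[...,1]>80)&(hsv[...,2]>50)).astype(np.uint8)
    n,l,st,c=cv2.connectedComponentsWithStats(m,connectivity=4)
    k=l[seed[1],seed[0]]
    cn=np.argwhere(l==k)[:,::-1].astype(np.float32)
    return cn,st[k]
def cent(p):
    M=cv2.moments(cv2.convexHull(p.astype(np.float32))); return np.array([M['m10'],M['m01']])/M['m00'],M['m00']
def proj(P,cm,fish=False):
    if fish: return cv2.fisheye.projectPoints(P.reshape(-1,1,3),cm['rvec'],cm['tvec'],cm['camera_matrix'],np.zeros(4))[0].reshape(-1,2)
    return cv2.projectPoints(P,cm['rvec'],cm['tvec'],cm['camera_matrix'],None)[0].reshape(-1,2)
def disc(x,y,r,zs):
    t=np.linspace(0,2*np.pi,48,endpoint=False)
    return np.vstack([np.c_[x+r*np.cos(t),y+r*np.sin(t),0*t+z] for z in zs])
def fit(im,cm,seed,r,zs,fish=False,hs=10):
    b,st=blob(im,seed,hs); c,a=cent(b)
    f=lambda q:cent(proj(disc(q[0],q[1],r,zs),cm,fish))[0]-c
    s=least_squares(f,[.65,0.],diff_step=1e-3,x_scale=.1)
    return s.x,a/cent(proj(disc(*s.x,r,zs),cm,fish))[1],abs(s.fun).max()
LC=(26e-3,[.056,.072]); SP=(.04,[.0045])
E
python3 - <<'E'
from h import *
from station import robot
S={'scene':{'jg':(141,188,LC),'jy':(194,208,LC),'jp':(252,206,LC),'jr':(369,137,LC),'tr':(133,272,SP),'tg':(229,287,SP),'ty':(346,240,SP),'tp':(420,191,SP)},
'side':{'jg':(374,147,LC),'jy':(328,160,LC),'jp':(297,186,LC),'jr':(280,301,LC),'tr':(317,142,SP),'tg':(256,169,SP),'ty':(211,239,SP),'tp':(183,326,SP),
'sr':(280,223,(.018,[.036,.046])),'sy':(278,270,(.018,[.036,.046]))}}
for n,d in S.items():
    im=cv2.imread(f'pics/{n}0.png');cm=robot.camera_model(n)
    for k,(u,v,(r,z)) in d.items():
        x,a,e=fit(im,cm,(u,v),r,z); print(n,k,x.round(4),'area ratio %.2f err %.3f R %.3f'%(a,e,np.hypot(*x)))
im=cv2.imread('pics/wrist0.png');cm=robot.camera_model('wrist')
for k,(u,v,(r,z)) in {'ty':(246,55,SP),'tg':(276,302,SP),'jp':(126,249,LC)}.items(): print('wrist',k,fit(im,cm,(u,v),r,z,True))
E
```

```text
scene jg [ 0.3445 -0.3181] area ratio 0.74 err 0.000 R 0.469
scene jy [ 0.4431 -0.2016] area ratio 0.88 err 0.000 R 0.487
scene jp [ 0.4763 -0.063 ] area ratio 0.84 err 0.000 R 0.480
scene jr [0.3607 0.3107] area ratio 0.87 err 0.000 R 0.476
scene tr [ 0.5359 -0.3783] area ratio 0.94 err 0.000 R 0.656
scene tg [ 0.645  -0.1654] area ratio 0.93 err 0.000 R 0.666
scene ty [0.6117 0.1468] area ratio 0.96 err 0.000 R 0.629
scene tp [0.5335 0.397 ] area ratio 0.92 err 0.000 R 0.665
side jg [ 0.346  -0.3184] area ratio 0.83 err 0.000 R 0.470
side jy [ 0.4425 -0.2035] area ratio 0.95 err 0.000 R 0.487
side jp [ 0.4754 -0.0625] area ratio 0.86 err 0.000 R 0.480
side jr [0.3607 0.3098] area ratio 0.92 err 0.000 R 0.476
side tr [ 0.535  -0.3801] area ratio 0.85 err 0.000 R 0.656
side tg [ 0.6438 -0.1663] area ratio 0.91 err 0.000 R 0.665
side ty [0.6111 0.1457] area ratio 0.97 err 0.000 R 0.628
side tp [0.5332 0.3962] area ratio 0.97 err 0.000 R 0.664
side sr [0.4665 0.0661] area ratio 0.89 err 0.000 R 0.471
side sy [0.4085 0.2115] area ratio 0.89 err 0.000 R 0.460
wrist ty (array([0.61148937, 0.14600809]), 0.9797901661765062, np.float64(2.4834426426423306e-07))
wrist tg (array([ 0.64461619, -0.16579257]), 0.9648622590491048, np.float64(1.5116883673726988e-06))
wrist jp (array([ 0.47684882, -0.06263525]), 0.930573617238237, np.float64(5.261377395981981e-07))
```

The three cameras agree within about 2 mm, and the reaches are plausible. The tool's x is world y, its y is world x and its z points down. I'll start with the pink jar at (0.476,-0.063).

Emit:
apply_moves(
  motion=[
    [[0,0,0],[-0.1,-0.3,0.2],85],
    [[0,0,0],[-0.2,-0.6,0.4],85],
    [[0,0,0],[-0.25,-0.7,0.4],85],
    [[0,0,0],[-0.25,-0.7,0.4],85],
    [[0,0,0],[-0.25,-0.7,0.4],85],
    [[0,0,0],[-0.25,-0.7,0.4],85],
    [[0,0,0],[-0.25,-0.7,0.4],85],
    [[0,0,0],[-0.25,-0.7,0.4],85],
    [[0,0,0],[-0.2,-0.5,0.3],85],
    [[0,0,0],[-0.09,-0.28,0.1],85],
    [[0,0,0],[0,0,0],85],
    [[0,0,0],[0,0,0],85],
  ],
)

```text
time_s: 1.15
tcp_pos: [0.4742, -0.0625, 0.1299]
tcp_rot: [0.0, 0.707, 0.707, 0.0]
contact_force: [0.4, -0.1, 1.1]
opening: 0.0853
grasp_force: 0.0
```

Emit:
apply_moves(
  motion=[
    [[0,0,0],[0,0.06,0.3],85],
    [[0,0,0],[0,0,0.5],85],
    [[0,0,0],[0,0,0.6],85],
    [[0,0,0],[0,0,0.6],85],
    [[0,0,0],[0,0,0.6],85],
    [[0,0,0],[0,0,0.4],85],
    [[0,0,0],[0,0,0.23],85],
    [[0,0,0],[0,0,0],85],
    [[0,0,0],[0,0,0],48],
    [[0,0,0],[0,0,0],48],
    [[0,0,0],[0,0,0],48],
    [[0,0,0],[0,0,0],48],
  ],
)

```text
time_s: 2.15
tcp_pos: [0.4763, -0.0627, 0.0335]
tcp_rot: [0.001, 0.707, 0.707, 0.001]
contact_force: [-1.6, 1.1, 5.7]
opening: 0.051
grasp_force: 62.2
```

Emit:
apply_moves(
  motion=[
    [[0,0,0],[0,0,0],48],
    [[0,0,0],[0,0,0],48],
    [[0,0,0],[0,0,0],48],
    [[0,0,0],[0,0,0],48],
  ],
)

```text
time_s: 2.48
tcp_pos: [0.4763, -0.0627, 0.0335]
tcp_rot: [0.001, 0.707, 0.707, 0.001]
contact_force: [-0.6, 0.6, 6.7]
opening: 0.0509
grasp_force: 62.3
```

Emit:
apply_moves(
  motion=[
    [[0,0,0],[0,0,-0.2],48],
    [[0,0,0],[0,0,-0.4],48],
    [[0,0,0],[0,0,-0.5],48],
    [[0,0,0],[0,0,-0.5],48],
    [[0,0,0],[0,0,-0.5],48],
    [[0,0,0],[0.2,0,-0.5],48],
    [[0,0,0],[0.4,0.1,-0.3],48],
    [[0,0,0],[0.6,0.1,-0.1],48],
    [[0,0,0],[0.8,0.1,0],48],
    [[0,0,0],[0.8,0.1,0],48],
    [[0,0,0],[0.8,0.1,0],48],
    [[0,0,0],[0.8,0.1,0],48],
  ],
)

```text
time_s: 3.48
tcp_pos: [0.4932, 0.0703, 0.1228]
tcp_rot: [0.0, 0.707, 0.707, 0.0]
contact_force: [0.5, -0.4, -1.6]
opening: 0.0507
grasp_force: 62.7
```

Emit:
apply_moves(
  motion=[
    [[0,0,0],[0.8,0.1,0],48],
    [[0,0,0],[0.8,0.1,0],48],
    [[0,0,0],[0.8,0.1,0],48],
    [[0,0,0],[0.8,0.1,0],48],
    [[0,0,0],[0.8,0.1,0],48],
    [[0,0,0],[0.8,0.1,0],48],
    [[0,0,0],[0.8,0.1,0],48],
    [[0,0,0],[0.8,0.1,0],48],
    [[0,0,0],[0.8,0.1,0],48],
    [[0,0,0],[0.8,0.1,0],48],
    [[0,0,0],[0.6,0.1,0],48],
    [[0,0,0],[0.5,0.1,0],48],
  ],
)

```text
time_s: 4.48
tcp_pos: [0.5288, 0.3441, 0.1226]
tcp_rot: [-0.0, 0.707, 0.708, -0.0]
contact_force: [-0.1, -0.8, -1.5]
opening: 0.0506
grasp_force: 62.7
```

Emit:
apply_moves(
  motion=[
    [[0,0,0],[0.5,0,0],48],
    [[0,0,0],[0.3,0,0],48],
    [[0,0,0],[0.2,0,0],48],
    [[0,0,0],[0,0,0],48],
    [[0,0,0],[0,0,0],48],
  ],
)

```text
time_s: 4.9
tcp_pos: [0.5294, 0.3717, 0.1224]
tcp_rot: [0.0, 0.707, 0.707, -0.0]
contact_force: [-0.4, -0.3, -3.1]
opening: 0.0507
grasp_force: 62.7
```

Emit:
apply_moves(
  motion=[
    [[0,0,0],[0.3,0.07,0],48],
    [[0,0,0],[0.33,0.06,0.1],48],
    [[0,0,0],[0.2,0,0.3],48],
    [[0,0,0],[0,0,0.5],48],
    [[0,0,0],[0,0,0.5],48],
    [[0,0,0],[0,0,0.5],48],
    [[0,0,0],[0,0,0.4],48],
    [[0,0,0],[0,0,0.25],48],
    [[0,0,0],[0,0,0.15],48],
    [[0,0,0],[0,0,0.08],48],
    [[0,0,0],[0,0,0],48],
    [[0,0,0],[0,0,0],48],
  ],
)

```text
time_s: 5.9
tcp_pos: [0.5337, 0.3975, 0.0396]
tcp_rot: [0.0, 0.707, 0.707, 0.0]
contact_force: [-0.1, -0.1, -1.8]
opening: 0.051
grasp_force: 62.8
```

Emit:
apply_moves(
  motion=[
    [[0,0,0],[0,0,0.06],48],
    [[0,0,0],[0,0,0],48],
    [[0,0,0],[0,0,0],56],
    [[0,0,0],[0,0,0],65],
    [[0,0,0],[0,0,0],85],
    [[0,0,0],[0,0,0],85],
    [[0,0,0],[0,0,0],85],
    [[0,0,0],[0,0,-0.3],85],
    [[0,0,0],[0,0,-0.5],85],
    [[0,0,0],[0,0,-0.7],85],
    [[0,0,0],[0,0,-0.8],85],
    [[0,0,0],[0,0,-0.7],85],
  ],
)

```text
time_s: 6.9
tcp_pos: [0.5334, 0.3973, 0.1293]
tcp_rot: [0.0, 0.707, 0.707, 0.0]
contact_force: [-0.4, 0.6, 0.2]
opening: 0.0846
grasp_force: 0.0
```

Run:
```python
from station import robot
import cv2
a=robot.read_camera("side");b=robot.read_camera("wrist")
cv2.imwrite("pics/m1.png",cv2.resize(cv2.hconcat([a,b])[:,:,::-1],(800,300)))
```

```text
(no output)
```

View pics/m1.png

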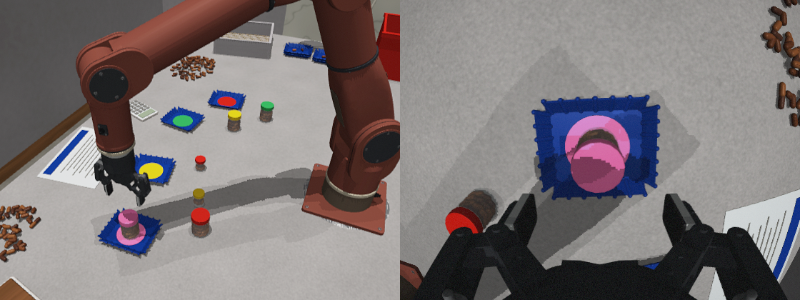

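The left half of the view shows the pink jar upright on the pink spot at (130,225), and in the right half the spot is concentric under it. Next is the red jar.

Emit:
apply_moves(
  motion=[
    [[0,0,0],[-0.1,-0.3,0],85],
    [[0,0,0],[-0.3,-0.6,0],85],
    [[0,0,0],[-0.4,-0.8,0],85],
    [[0,0,0],[-0.4,-0.8,0],85],
    [[0,0,0],[-0.4,-0.8,0],85],
    [[0,0,0],[-0.4,-0.8,0],85],
    [[0,0,0],[-0.4,-0.8,0],85],
    [[0,0,0],[-0.3,-0.5,0.1],85],
    [[0,0,0],[-0.2,-0.26,0.1],85],
    [[0,0,0],[0,-0.1,0],85],
    [[0,0,0],[0,0,0],85],
    [[0,0,0],[0,0,0],85],
  ],
)

```text
time_s: 8.0
tcp_pos: [0.3611, 0.3107, 0.1213]
tcp_rot: [-0.0, 0.707, 0.707, 0.0]
contact_force: [-0.3, 0.9, -0.0]
opening: 0.0853
grasp_force: 0.0
```

Down 0.088 (2.93 units), then grip.

Emit:
apply_moves(
  motion=[
    [[0,0,0],[0,0,0.3],85],
    [[0,0,0],[0,0,0.5],85],
    [[0,0,0],[0,0,0.6],85],
    [[0,0,0],[0,0,0.6],85],
    [[0,0,0],[0,0,0.5],85],
    [[0,0,0],[0,0,0.3],85],
    [[0,0,0],[0,0,0.13],85],
    [[0,0,0],[0,0,0],85],
    [[0,0,0],[0,0,0],48],
    [[0,0,0],[0,0,0],48],
    [[0,0,0],[0,0,0],48],
    [[0,0,0],[0,0,0],48],
  ],
)

```text
time_s: 9.0
tcp_pos: [0.3611, 0.3108, 0.0344]
tcp_rot: [0.0, 0.707, 0.707, 0.001]
contact_force: [-1.0, 0.1, 6.4]
opening: 0.051
grasp_force: 62.2
```

Emit:
apply_moves(
  motion=[
    [[0,0,0],[0,0,0],48],
    [[0,0,0],[0,0,0],48],
  ],
)

```text
time_s: 9.17
tcp_pos: [0.3611, 0.3108, 0.0344]
tcp_rot: [0.0, 0.707, 0.707, 0.001]
contact_force: [-1.3, -0.2, 6.2]
opening: 0.0508
grasp_force: 62.2
```

Emit:
apply_moves(
  motion=[
    [[0,0,0],[0,0,-0.2],48],
    [[0,0,0],[0,0,-0.4],48],
    [[0,0,0],[0,0,-0.5],48],
    [[0,0,0],[0,0,-0.5],48],
    [[0,0,0],[0,0.1,-0.5],48],
    [[0,0,0],[0,0.3,-0.5],48],
    [[0,0,0],[-0.2,0.5,-0.3],48],
    [[0,0,0],[-0.4,0.6,-0.2],48],
    [[0,0,0],[-0.5,0.6,0],48],
    [[0,0,0],[-0.6,0.6,0],48],
    [[0,0,0],[-0.7,0.6,0],48],
    [[0,0,0],[-0.8,0.6,0],48],
  ],
)

```text
time_s: 10.17
tcp_pos: [0.4779, 0.2138, 0.1267]
tcp_rot: [-0.0, 0.707, 0.708, 0.0]
contact_force: [-0.5, 0.7, -1.7]
opening: 0.0509
grasp_force: 62.7
```

Emit:
apply_moves(
  motion=[
    [[0,0,0],[-0.8,0.6,0],48],
    [[0,0,0],[-0.8,0.5,0],48],
    [[0,0,0],[-0.8,0.4,0],48],
    [[0,0,0],[-0.8,0.2,0],48],
    [[0,0,0],[-0.8,0.1,0],48],
    [[0,0,0],[-0.8,0,0],48],
    [[0,0,0],[-0.8,0,0],48],
    [[0,0,0],[-0.8,0,0],48],
    [[0,0,0],[-0.8,0,0],48],
    [[0,0,0],[-0.8,0,0],48],
    [[0,0,0],[-0.8,0,0],48],
    [[0,0,0],[-0.8,0,0],48],
  ],
)

```text
time_s: 11.17
tcp_pos: [0.5311, -0.0749, 0.1267]
tcp_rot: [-0.0, 0.707, 0.707, 0.0]
contact_force: [0.4, 0.2, -2.5]
opening: 0.051
grasp_force: 62.7
```

Emit:
apply_moves(
  motion=[
    [[0,0,0],[-0.8,0,0],48],
    [[0,0,0],[-0.8,0,0],48],
    [[0,0,0],[-0.8,0,0],48],
    [[0,0,0],[-0.8,0,0],48],
    [[0,0,0],[-0.8,0,0],48],
    [[0,0,0],[-0.8,0,0],48],
    [[0,0,0],[-0.8,0,0],48],
    [[0,0,0],[-0.8,0,0],48],
    [[0,0,0],[-0.8,0,0],48],
    [[0,0,0],[-0.6,0,0],48],
    [[0,0,0],[-0.4,0,0],48],
    [[0,0,0],[-0.2,0,0],48],
  ],
)

```text
time_s: 12.17
tcp_pos: [0.5308, -0.3275, 0.1264]
tcp_rot: [-0.0, 0.708, 0.706, -0.0]
contact_force: [-0.2, -0.3, -2.8]
opening: 0.0508
grasp_force: 62.7
```

Emit:
apply_moves(
  motion=[
    [[0,0,0],[0,0,0],48],
    [[0,0,0],[0,0,0],48],
  ],
)

```text
time_s: 12.33
tcp_pos: [0.5316, -0.3247, 0.1262]
tcp_rot: [-0.0, 0.707, 0.707, 0.0]
contact_force: [0.1, 1.1, -1.0]
opening: 0.0509
grasp_force: 62.7
```

Emit:
apply_moves(
  motion=[
    [[0,0,0],[-0.3,0.07,0],48],
    [[0,0,0],[-0.5,0.06,0],48],
    [[0,0,0],[-0.5,0,0.1],48],
    [[0,0,0],[-0.4,0,0.3],48],
    [[0,0,0],[-0.12,0,0.5],48],
    [[0,0,0],[0,0,0.5],48],
    [[0,0,0],[0,0,0.5],48],
    [[0,0,0],[0,0,0.4],48],
    [[0,0,0],[0,0,0.3],48],
    [[0,0,0],[0,0,0.15],48],
    [[0,0,0],[0,0,0.05],48],
    [[0,0,0],[0,0,0],48],
  ],
)

```text
time_s: 13.33
tcp_pos: [0.5354, -0.3806, 0.0422]
tcp_rot: [-0.0, 0.707, 0.707, -0.0]
contact_force: [0.0, -0.2, -1.4]
opening: 0.0508
grasp_force: 62.7
```

Emit:
apply_moves(
  motion=[
    [[0,0,0],[0.04,0,0.07],48],
    [[0,0,0],[0,0,0.05],48],
    [[0,0,0],[0,0,0],48],
    [[0,0,0],[0,0,0],56],
    [[0,0,0],[0,0,0],65],
    [[0,0,0],[0,0,0],85],
    [[0,0,0],[0,0,0],85],
    [[0,0,0],[0,0,0],85],
    [[0,0,0],[0,0,-0.4],85],
    [[0,0,0],[0,0,-0.7],85],
    [[0,0,0],[0,0,-0.9],85],
    [[0,0,0],[0,0,-0.8],85],
  ],
)

```text
time_s: 14.33
tcp_pos: [0.5353, -0.3794, 0.1248]
tcp_rot: [0.0, 0.707, 0.707, -0.0]
contact_force: [0.4, 0.5, -0.5]
opening: 0.0852
grasp_force: 0.0
```

Emit:
apply_moves(
  motion=[
    [[0,0,0],[0.1,-0.3,0],85],
    [[0,0,0],[0.2,-0.6,0],85],
    [[0,0,0],[0.3,-0.9,0],85],
    [[0,0,0],[0.3,-0.9,0],85],
    [[0,0,0],[0.3,-0.9,0],85],
    [[0,0,0],[0.3,-0.9,0],85],
    [[0,0,0],[0.3,-0.9,0],85],
    [[0,0,0],[0.2,-0.5,0],85],
    [[0,0,0],[0.04,-0.33,0],85],
    [[0,0,0],[0,-0.1,0],85],
    [[0,0,0],[0,0,0],85],
    [[0,0,0],[0,0,0],85],
  ],
)

```text
time_s: 15.33
tcp_pos: [0.3464, -0.3185, 0.1231]
tcp_rot: [0.001, 0.707, 0.707, 0.0]
contact_force: [0.5, -0.2, -0.4]
opening: 0.0849
grasp_force: 0.0
```

Run:
```python
from station import robot
from h import *
a=robot.read_camera("scene");cm=robot.camera_model("wrist");b=robot.read_camera("wrist");print(cm['rvec'])
cv2.imwrite("pics/m2.png",cv2.resize(cv2.hconcat([a,b])[:,:,::-1],(800,300)))
print(robot.get_state()['tcp_pos'])
```

```text
[-2.82676280e+00 -1.06513877e-03 -1.06990826e-03]
[ 0.34646061 -0.31826831  0.12279414]
```

View pics/m2.png

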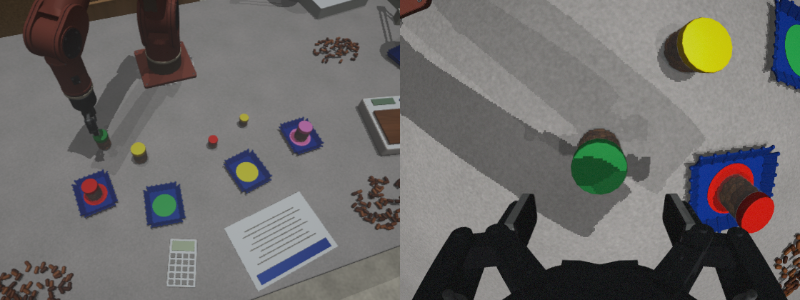

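The red jar stands on the red spot at (91,187) in the left half, and the green jar lies centred between the fingers at (600,165). I'll descend and grip.

Emit:
apply_moves(
  motion=[
    [[0,0,0],[0,-0.03,0.3],85],
    [[0,0,0],[0,0,0.5],85],
    [[0,0,0],[0,0,0.6],85],
    [[0,0,0],[0,0,0.6],85],
    [[0,0,0],[0,0,0.5],85],
    [[0,0,0],[0,0,0.3],85],
    [[0,0,0],[0,0,0.17],85],
    [[0,0,0],[0,0,0],85],
    [[0,0,0],[0,0,0],48],
    [[0,0,0],[0,0,0],48],
    [[0,0,0],[0,0,0],48],
    [[0,0,0],[0,0,0],48],
  ],
)

```text
time_s: 16.43
tcp_pos: [0.3453, -0.3185, 0.0347]
tcp_rot: [0.001, 0.707, 0.707, 0.0]
contact_force: [-0.7, 0.4, 5.0]
opening: 0.0507
grasp_force: 61.9
```

Emit:
apply_moves(
  motion=[
    [[0,0,0],[0,0,0],48],
    [[0,0,0],[0,0,0],48],
  ],
)

```text
time_s: 16.6
tcp_pos: [0.3453, -0.3185, 0.0347]
tcp_rot: [0.001, 0.707, 0.707, 0.0]
contact_force: [-1.1, 0.7, 5.1]
opening: 0.0508
grasp_force: 61.9
```

Emit:
apply_moves(
  motion=[
    [[0,0,0],[0,0,-0.2],48],
    [[0,0,0],[0,0,-0.4],48],
    [[0,0,0],[0,0,-0.5],48],
    [[0,0,0],[0,0,-0.5],48],
    [[0,0,0],[0,0,-0.5],48],
    [[0,0,0],[0,0.2,-0.5],48],
    [[0,0,0],[0.1,0.4,-0.3],48],
    [[0,0,0],[0.3,0.6,-0.2],48],
    [[0,0,0],[0.4,0.8,0],48],
    [[0,0,0],[0.4,0.8,0],48],
    [[0,0,0],[0.4,0.8,0],48],
    [[0,0,0],[0.4,0.8,0],48],
  ],
)

```text
time_s: 17.6
tcp_pos: [0.4783, -0.2567, 0.1268]
tcp_rot: [0.0, 0.707, 0.707, 0.0]
contact_force: [0.4, 0.7, -1.2]
opening: 0.0507
grasp_force: 62.5
```

Emit:
apply_moves(
  motion=[
    [[0,0,0],[0.4,0.8,0],48],
    [[0,0,0],[0.4,0.8,0],48],
    [[0,0,0],[0.4,0.8,0],48],
    [[0,0,0],[0.4,0.8,0],48],
    [[0,0,0],[0.5,0.8,0],48],
    [[0,0,0],[0.5,0.7,0],48],
    [[0,0,0],[0.4,0.5,0],48],
    [[0,0,0],[0.3,0.3,0],48],
    [[0,0,0],[0.19,0.17,0],48],
    [[0,0,0],[0,0,0],48],
    [[0,0,0],[0,0,0],48],
  ],
)

```text
time_s: 18.52
tcp_pos: [0.6461, -0.1537, 0.1265]
tcp_rot: [-0.0, 0.707, 0.707, -0.0]
contact_force: [-0.1, -0.9, -1.0]
opening: 0.0509
grasp_force: 62.5
```

Emit:
apply_moves(
  motion=[
    [[0,0,0],[-0.15,-0.05,0],48],
    [[0,0,0],[-0.2,0,0.1],48],
    [[0,0,0],[-0.05,0,0.3],48],
    [[0,0,0],[0,0,0.5],48],
    [[0,0,0],[0,0,0.5],48],
    [[0,0,0],[0,0,0.5],48],
    [[0,0,0],[0,0,0.4],48],
    [[0,0,0],[0,0,0.3],48],
    [[0,0,0],[0,0,0.18],48],
    [[0,0,0],[0,0,0.1],48],
    [[0,0,0],[0,0,0],48],
    [[0,0,0],[0,0,0],48],
  ],
)

```text
time_s: 19.52
tcp_pos: [0.6455, -0.1654, 0.0407]
tcp_rot: [0.0, 0.707, 0.707, 0.0]
contact_force: [0.0, -0.2, -1.6]
opening: 0.0507
grasp_force: 62.5
```

Emit:
apply_moves(
  motion=[
    [[0,0,0],[0,-0.03,0.04],48],
    [[0,0,0],[0,0,0.03],48],
    [[0,0,0],[0,0,0],48],
    [[0,0,0],[0,0,0],56],
    [[0,0,0],[0,0,0],65],
    [[0,0,0],[0,0,0],85],
    [[0,0,0],[0,0,0],85],
    [[0,0,0],[0,0,0],85],
    [[0,0,0],[0,0,-0.4],85],
    [[0,0,0],[0,0,-0.7],85],
    [[0,0,0],[0,0,-0.9],85],
    [[0,0,0],[0,0,-0.8],85],
  ],
)

```text
time_s: 20.52
tcp_pos: [0.6442, -0.1654, 0.1241]
tcp_rot: [0.0, 0.707, 0.707, 0.0]
contact_force: [1.7, -0.3, 0.4]
opening: 0.085
grasp_force: 0.0
```

Emit:
apply_moves(
  motion=[
    [[0,0,0],[-0.1,-0.3,-0.1],85],
    [[0,0,0],[-0.1,-0.6,0],85],
    [[0,0,0],[-0.2,-0.9,0],85],
    [[0,0,0],[-0.2,-0.9,0],85],
    [[0,0,0],[-0.2,-0.9,0],85],
    [[0,0,0],[-0.2,-0.9,0],85],
    [[0,0,0],[-0.2,-0.9,0],85],
    [[0,0,0],[-0.04,-0.7,0],85],
    [[0,0,0],[0,-0.4,0],85],
    [[0,0,0],[0,-0.21,0],85],
    [[0,0,0],[0,0,0],85],
    [[0,0,0],[0,0,0],85],
  ],
)

```text
time_s: 21.52
tcp_pos: [0.444, -0.2022, 0.1256]
tcp_rot: [0.0, 0.707, 0.707, 0.0]
contact_force: [0.3, -0.8, -0.2]
opening: 0.0849
grasp_force: 0.0
```

Emit:
apply_moves(
  motion=[
    [[0,0,0],[0,-0.03,0.3],85],
    [[0,0,0],[0,0,0.5],85],
    [[0,0,0],[0,0,0.6],85],
    [[0,0,0],[0,0,0.6],85],
    [[0,0,0],[0,0,0.6],85],
    [[0,0,0],[0,0,0.3],85],
    [[0,0,0],[0,0,0.17],85],
    [[0,0,0],[0,0,0],85],
    [[0,0,0],[0,0,0],48],
    [[0,0,0],[0,0,0],48],
    [[0,0,0],[0,0,0],48],
    [[0,0,0],[0,0,0],48],
  ],
)

```text
time_s: 22.52
tcp_pos: [0.443, -0.2028, 0.0342]
tcp_rot: [0.001, 0.707, 0.707, 0.001]
contact_force: [0.5, 0.6, 4.5]
opening: 0.051
grasp_force: 62.0
```

Emit:
apply_moves(
  motion=[
    [[0,0,0],[0,0,0],48],
    [[0,0,0],[0,0,0],48],
  ],
)

```text
time_s: 22.68
tcp_pos: [0.443, -0.2028, 0.0342]
tcp_rot: [0.001, 0.707, 0.707, 0.001]
contact_force: [0.7, 0.7, 5.7]
opening: 0.0507
grasp_force: 62.0
```

Emit:
apply_moves(
  motion=[
    [[0,0,0],[0,0,-0.2],48],
    [[0,0,0],[0,0,-0.4],48],
    [[0,0,0],[0,0,-0.5],48],
    [[0,0,0],[0,0,-0.5],48],
    [[0,0,0],[0,0,-0.5],48],
    [[0,0,0],[0.2,0.1,-0.5],48],
    [[0,0,0],[0.4,0.2,-0.3],48],
    [[0,0,0],[0.6,0.3,-0.2],48],
    [[0,0,0],[0.8,0.4,0],48],
    [[0,0,0],[0.8,0.4,0],48],
    [[0,0,0],[0.8,0.4,0],48],
    [[0,0,0],[0.8,0.4,0],48],
  ],
)

```text
time_s: 23.68
tcp_pos: [0.5084, -0.0693, 0.1267]
tcp_rot: [0.0, 0.707, 0.707, 0.0]
contact_force: [0.2, -0.2, -0.7]
opening: 0.0507
grasp_force: 62.5
```

Emit:
apply_moves(
  motion=[
    [[0,0,0],[0.8,0.4,0],48],
    [[0,0,0],[0.8,0.4,0],48],
    [[0,0,0],[0.8,0.4,0],48],
    [[0,0,0],[0.8,0.4,0],48],
    [[0,0,0],[0.8,0.4,0],48],
    [[0,0,0],[0.8,0.4,0],48],
    [[0,0,0],[0.7,0.4,0],48],
    [[0,0,0],[0.6,0.3,0],48],
    [[0,0,0],[0.5,0.2,0],48],
    [[0,0,0],[0.3,0.1,0],48],
    [[0,0,0],[0,0,0],48],
    [[0,0,0],[0,0,0],48],
  ],
)

```text
time_s: 24.68
tcp_pos: [0.6097, 0.136, 0.1259]
tcp_rot: [0.0, 0.707, 0.707, -0.0]
contact_force: [0.9, -0.4, -1.0]
opening: 0.0511
grasp_force: 62.5
```

Emit:
apply_moves(
  motion=[
    [[0,0,0],[0.13,0.06,0],48],
    [[0,0,0],[0.15,0,0.1],48],
    [[0,0,0],[0.05,0,0.3],48],
    [[0,0,0],[0,0,0.5],48],
    [[0,0,0],[0,0,0.5],48],
    [[0,0,0],[0,0,0.5],48],
    [[0,0,0],[0,0,0.4],48],
    [[0,0,0],[0,0,0.3],48],
    [[0,0,0],[0,0,0.18],48],
    [[0,0,0],[0,0,0.1],48],
    [[0,0,0],[0,0,0],48],
    [[0,0,0],[0,0,0],48],
  ],
)

```text
time_s: 25.68
tcp_pos: [0.6122, 0.1465, 0.0401]
tcp_rot: [0.0, 0.707, 0.707, 0.0]
contact_force: [1.0, -0.4, -1.7]
opening: 0.0507
grasp_force: 62.5
```

Emit:
apply_moves(
  motion=[
    [[0,0,0],[0,-0.02,0.04],48],
    [[0,0,0],[0,0,0.02],48],
    [[0,0,0],[0,0,0],48],
    [[0,0,0],[0,0,0],56],
    [[0,0,0],[0,0,0],65],
    [[0,0,0],[0,0,0],85],
    [[0,0,0],[0,0,0],85],
    [[0,0,0],[0,0,0],85],
    [[0,0,0],[0,0,-0.4],85],
    [[0,0,0],[0,0,-0.7],85],
    [[0,0,0],[0,0,-0.9],85],
    [[0,0,0],[0,0,-0.8],85],
  ],
)

```text
time_s: 26.68
tcp_pos: [0.6112, 0.1464, 0.1239]
tcp_rot: [0.0, 0.707, 0.707, 0.0]
contact_force: [-0.3, 0.4, -0.8]
opening: 0.085
grasp_force: 0.0
```

Emit:
apply_moves(
  motion=[
    [[0,0,0],[0,0,-0.9],85],
    [[0,0,0],[0,0,-0.9],85],
    [[0,0,0],[0,0,-0.9],85],
    [[0,0,0],[0,0,-0.5],85],
    [[0,0,0],[-0.5,0,0],85],
    [[0,0,0],[-0.8,0,0],85],
    [[0,0,0],[-0.9,0,0],85],
    [[0,0,0],[-0.9,0,0],85],
    [[0,0,0],[-0.9,0,0],85],
    [[0,0,0],[-0.5,0,0],85],
    [[0,0,0],[-0.2,0,0],85],
    [[0,0,0],[0,0,0],85],
  ],
)

```text
time_s: 27.68
tcp_pos: [0.611, 0.0031, 0.2178]
tcp_rot: [0.0, 0.708, 0.706, -0.0]
contact_force: [-0.5, -0.2, 1.3]
opening: 0.085
grasp_force: 0.0
```

Run:
```python
from station import robot
from h import *
a=robot.read_camera("scene");b=robot.read_camera("side")
cv2.imwrite("pics/m3.png",cv2.resize(cv2.hconcat([a,b])[:,:,::-1],(800,300)))
TC=(26e-3,[.060,.076])
G={'jr':(.5352,-.379),'jg':(.6443,-.166),'jy':(.6114,.1461),'jp':(.5334,.3966),'sr':(.4665,.0661),'sy':(.4085,.2115)}
for n,im in (('scene',a),('side',b)):
    im=np.ascontiguousarray(im[:,:,::-1]);cm=robot.camera_model(n)
    for k,g in G.items():
        r,z=TC if k[0]=='j' else (.018,[.036,.046])
        u,v=proj(np.array([[*g,z[1]]]),cm)[0].round().astype(int)
        try: x,ar,e=fit(im,cm,(u,v),r,z); print(n,k,x.round(4),((x-g)*1e3).round(1),round(ar,2))
        except Exception as ex: print(n,k,'fail',ex)
```

```text
scene jr [ 0.5593 -0.3696] [24.1  9.4] 2.14
scene jg [ 0.6655 -0.1659] [21.2  0.1] 1.96
scene jy [0.6318 0.1323] [ 20.4 -13.8] 2.18
scene jp [0.5323 0.3991] [-1.1  2.5] 0.78
scene sr [0.4958 0.0069] [ 29.3 -59.2] 1448.08
scene sy [0.4103 0.2107] [ 1.8 -0.8] 0.85
side jr [ 0.5351 -0.3789] [-0.1  0.1] 0.84
side jg [ 0.645  -0.1657] [0.7 0.3] 0.83
side jy [0.6115 0.1466] [0.1 0.5] 0.91
side jp [0.5343 0.3964] [ 0.9 -0.2] 0.88
side sr [0.4665 0.0661] [0. 0.] 0.89
side sy [0.4085 0.2115] [-0.  0.] 0.89
```

View pics/m3.png

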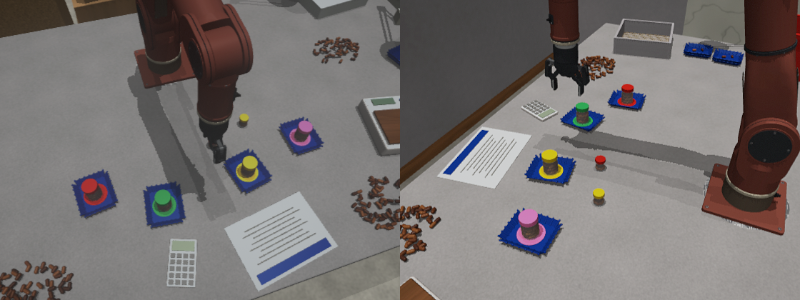

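The side view shows all four jars upright on their own spots, each within about 1 mm of the target. Both small jars are unmoved. The scene-view offsets come from the cap blob merging with the same-coloured spot, and small red is hidden there by the arm.

```bash
python3 -c "
from station import robot
print(robot.job_done())"
```

```text
the job is handed in; nothing more can be done
None
```

I stood all four large jars upright on the spots matching their caps, about 1 mm off centre by the side camera. The small jars did not move, and I handed the job in at about 28 s; no verdict came back.

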